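Open the lift-and-slide hatch of the sloping saw-blade chest

ROBOT

A 6-joint arm with a two-finger parallel gripper is mounted at the origin on the work surface. World frame = base frame: x ahead of the robot, y to its left, z up, the work surface at z = 0. Lengths are in m, angles in rad, forces in N, time in s.
With the tool pointing down it reaches from about 0.225 to 0.875 m from the base axis. Payload 3.4 kg.
Tool frame: the origin (TCP) lies at the very end of the fingers, on their centre line; the grasp point (between the pads) lies 19 mm behind it; z points along the fingers, y is the line along which they close (so a half turn about z gives the same grasp; the last joint's range is limited). The gripper opens to 85 mm and grips with 20 to 120 N. Pads are 22 mm wide; open, the fingers measure 114 mm over their backs; the gripper's body (76 mm by 85 mm) begins 54 mm behind the grasp point. The pads swing forward as they close: fully open they stand 13 mm farther back than shut.
Start: joints at [1.027, 0.276, 1.505, -0, 1.361, -0.121], TCP at [0.236, 0.524, 0.231] pointing down, gripper open.
Joint ranges: [-2.89, 2.89], [-0.75, 2.08], [0.22, 2.7], [-1.18, 4.32], [0.11, 2.71], [-2.7, 2.7]. Speed limits (rad/s): [2.57, 2.57, 3.14, 3.14, 3.14, 3.14].

INTERFACE

Orientations are given as a unit quaternion [w, x, y, z].
In Python, from rig import get_state, optics, sign_off gives the robot as it stands.
- The arm moves only by the tool send_rows, never from a script. Its argument "increments" is a list of rows, each an object with "gripper": the gripper's target within -1 to 1 (shut at 1, half-way at 0, fully open at -1); "linear": the shift along the world's x, y, z in m, a list of three; "delta_rot": the turn, a rotation vector about the world's x, y, z in rad, a list of three. In form: [{"gripper": gripper, "linear": [dx, dy, dz], "delta_rot": [rx, ry, rz]}, ...]. A call has 1 to 8 rows; each row is the pose to reach, as a shift and turn from the pose commanded when the call began; what a row does not reach only later rows make up. A row lasts 1/10 s, in which the tool goes at most 50 mm and 8.59 degrees, less where a joint would pass 70% of its speed; a pose out of reach is approached as far as the arm can. A call with a gripper value outside its range is refused whole. The fingers move at their own pace and stop on an object; "newtons" is the grip in N (left out, the last holds). Time passes only in rows, so rows that repeat a pose let the fingers close. It gives the time, the measured TCP pose, the force, the opening and the grip force at its end, in the units of the state.
- get_state(): the state, without advancing time (a new reading comes with each control period).
- optics.get_image(name): name is "scene" or "top" or "wrist"; returns a dict with "pixels" (480x640x3 uint8, blue, green, red), "K" (3x3 intrinsics, pixels), "rvec" (rotation vector, rad) and "tvec" (3), from world to camera coordinates, as OpenCV has them; the wrist camera has in their place "T_tool_cam" (4x4, takes a point from camera to tool coordinates, whose origin is the TCP and whose axes are the flange's). Camera axes: x right, y down, z forward; pixel columns grow to the right and rows downward; lengths in m; the calibration is good to about 2 mm. A picture is of the moment at which its call begins: read the wrist's pose just before it. There is no depth.
- sign_off(): hands the job in; it is judged then, once.
The state is a dict: "clock": time; "qpos": joint angles; "qd": joint speeds; "effort": joint torques, N m; "position": TCP position; "ee_rot": TCP orientation; "contact_force": force on the tool from outside, world axes, zero at the start; "moment": the same for the moment, N m; "width": finger opening in m; "gripper_force": force on a finger pad.
Only numpy, scipy, OpenCV 4.12 (cv2) and the standard library are available. Lean on these libraries where they do the work, as an engineer would, in place of code of your own. Each camera call takes 0.05 s, during which the arm holds its last target. There are 200 camera calls.

TASK

Open the saw-blade chest: lift its hatch up out of its seat and, holding it up, slide it sideways along its channels to the side that is free, all the way to the end, so that the middle compartment is uncovered; then let go, leaving the hatch lying flat on that side's deck. A stop screw, which cannot be seen under the rails, bars one of the two sides, so feel which way it goes. Leave the pencil case, the saw and the pen box alone.

Things in the scene. Friction and masses are not known exactly. Their poses are not given: they have to be found in the camera images.
- chest: Plywood chest with green rails, fixed on the bench, 390 mm wide (its y). Origin on the bench below the middle of its top; z vertical. The flat top slopes 30 degrees, low towards chest -x (roughly the robot). Slope directions in chest axes: up-slope u = (0.866, 0, 0.5), left y = (0, 1, 0), outward normal n = (-0.5, 0, 0.866). Hatch seated: its underside 10 mm below the decks.
- deck_mid (a point): Middle of the deck plane (n = 0), 98 mm straight above the chest's origin, over the compartment (within 62 mm along y). Rails at u = -77 and +77 mm carry lips, n = 16 to 22 mm, reaching in to u = -65 and +65 mm along the whole chest: the hatch cannot come out. Raised along n it clears the decks at 10 mm and meets the lips at 14 mm; then it slides along y, 2 mm play to each rail.
- left_end (a point): Inner face of the left end stop (16 mm high), on the deck plane, 185 mm to chest +y from deck_mid. The left deck is flat from 62 to 185 mm. If this side is free, the raised hatch slides 125 mm from the middle until it meets this stop.
- right_end (a point): Inner face of the right end stop (16 mm high), on the deck plane, 185 mm to chest -y from deck_mid. The right deck is flat from 62 to 185 mm. If this side is free, the raised hatch slides 125 mm from the middle until it meets this stop.
- low_lip (a point): Upper face of the low lip, at mid width (u = -80, n = 22 mm). On this lip, 82 mm left and right of the middle, stand two steel thumb screws that look the same (18 mm wide, 16 mm high). One of them, on either side, is screwed down into the channel and stops the raised hatch after about 18 mm of travel; on the other side nothing is in the way. Only feeling tells which.
- hatch_handle (a point): Hatch: loose pale board 150 (x, up-slope) x 120 (y) x 12 mm, 0.2 to 0.4 kg, seated at the start. The point: centre of its red handle, a bar 12 mm thick (x), 56 long (y), 36 high (z), square on the board's middle; 18 mm above the board's face, 30 above its underside. z is the board's normal, 30 degrees from vertical: grip along it, across the 12 mm; 59 mm free each side up to the lips.
- pencil_case: Bystander: blue pencil case lying on the bench, 90 x 200 x 45 mm. Origin at the centre of its underside.
- coping_saw: Bystander: coping saw lying flat on the bench, black U frame about 120 x 130 mm with a wooden handle 100 mm long, 24 mm high. Origin on the bench within the frame.
- pen_box: Bystander: clear upright box of felt-tip pens, 50 x 130 mm, 150 mm high, standing behind the chest. Origin at the centre of its underside.
There are look-alikes about, which are no part of the job. Leave any yellow look-alike of the part that bears hatch_handle alone.

How it is judged:
On the way, in this order (a step that is already met when the one before it is completed fails the run):
1. the hatch is raised out of its seat, over the compartment (z of hatch_handle in the frame of chest above 0.1225 m and y of hatch_handle in the frame of chest between -0.02 and 0.02 m), for 0.1 s.
2. the hatch is slid to the end of the free side ((y of hatch_handle in the frame of chest above 0.117 m or y of hatch_handle in the frame of chest below -0.117 m)), for 0.1 s.
At the end, for the whole second after the job is handed in: The hatch rests flat on the free side's deck (its tilt within 2.5 degrees of the 30 degree slope, its height within 4 mm of lying on the deck), at most 8 mm short of the end stop (at least 117 mm from the middle of the chest), let go and at rest ((y of hatch_handle in the frame of chest above 0.117 m or y of hatch_handle in the frame of chest below -0.117 m) and z of hatch_handle in the frame of chest between 0.1195 and 0.1275 m and angle between the y axis of hatch_handle and the y axis of chest, either way round below 0.06 rad and angle between hatch_handle's own z axis and vertical between 0.48 and 0.57 rad and linear speed of hatch below 0.01 m/s); the robot touches nothing.
It fails at once if the pencil case is shifted by more than 20 mm (distance of pencil_case from where it was at the start of the episode above 0.02 m).
It fails at once if the saw is shifted by more than 20 mm (distance of coping_saw from where it was at the start of the episode above 0.02 m).
It fails at once if the pen box is shifted by more than 20 mm or knocked over (distance of pen_box from where it was at the start of the episode above 0.02 m or angle between pen_box's own z axis and vertical above 0.3 rad).
It also fails if it takes over 40 s, if anything falls off the work surface, if the arm or the gripper's body presses on something with over 40 N, if the wrist force passes 120 N, or if a joint passes its speed limit or range.

## Working session

There is one attempt and no reset: what is moved stays moved. The work goes in short steps, Python scripts to look and compute and a tool call to move; the robot and the scene stay as the last step left them, time stands still between calls to the robot, and variables do not carry over. Pictures are saved under pics/ and viewed, at most 10 in all, crops included, and the job is handed in when it is done.

Besides the shell and the picture viewer there is one more tool, called after "Call:" by a JSON object that holds its "op" and its "data", one argument or row to a line. send_rows: Moves the arm, as the interface text tells. Its arguments: {"type":"object","properties":{"increments":{"type":"array"},"newtons":{"type":"number"}},"required":["increments"]}

```bash
mkdir -p pics; python3 - <<'E'
from rig import get_state, optics
import cv2,pickle
d={}
for n in("scene","top"):
    d[n]=optics.get_image(n); cv2.imwrite(f"pics/{n}0.png",d[n]["pixels"])
    print(n,d[n]["K"].tolist(),d[n]["rvec"],d[n]["tvec"])
pickle.dump(d,open("d0.pkl","wb"))
print(get_state())
E
```

```text
scene [[549.7710626551936, 0.0, 318.2925054407645], [0.0, 549.7710626551936, 241.28583937675188], [0.0, 0.0, 1.0]] [ 2.00332227  1.32714468 -0.55124009] [-0.22673379 -0.27523028  1.52122159]
top [[473.98242812163164, 0.0, 317.14981458998443], [0.0, 473.98242812163164, 239.27333512401833], [0.0, 0.0, 1.0]] [ 2.21319621 -2.19193727  0.03164063] [0.03329452 0.51879732 1.26684152]
{'clock': 0.1, 'qpos': array([ 1.02700518e+00,  2.76528719e-01,  1.50597880e+00,  1.70710683e-05,
        1.36072010e+00, -1.21022947e-01]), 'qd': array([ 0.00038194, -0.00266729, -0.00413985, -0.00174055,  0.00062875,
       -0.000994  ]), 'effort': array([ 4.18701370e-05, -4.17700052e+01, -2.46403813e+01, -6.48953915e-05,
        5.80147011e-03,  2.03774960e-05]), 'position': array([0.2356848 , 0.52397088, 0.230539  ]), 'ee_rot': array([-2.74649837e-04,  2.09815067e-01,  9.77740747e-01, -7.70009659e-04]), 'contact_force': array([-0.27704352,  0.14355981, -0.74277429]), 'moment': array([-0.01268231,  0.01766394,  0.03948229]), 'gripper_force': 0.0, 'width': 0.08547074193405275}
```

View pics/scene0.png

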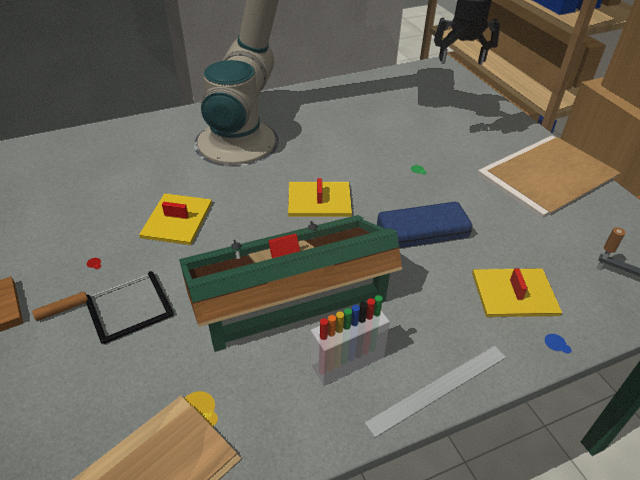

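View pics/top0.png

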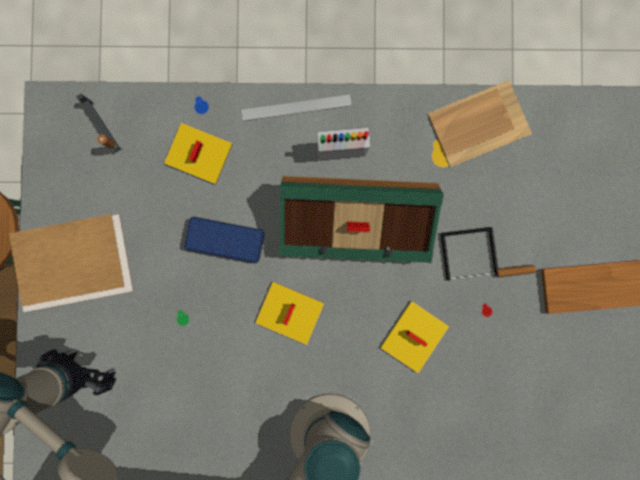

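The hatch to move is the pale board in the chest, red handle at top (357,227) / scene (285,245). The other three red handles, top (195,152), (287,314) and (414,338), sit on yellow boards on the bench, so they are look-alikes. Next I'll confirm this in a crop and measure.

```bash
cat > h.py <<'E'
import numpy as np,cv2
def ray(im,p):
    R=cv2.Rodrigues(im["rvec"])[0]; t=np.asarray(im["tvec"]).ravel()
    u=cv2.undistortPoints(np.array([[p]],float),im["K"],None)[0,0]
    return -R.T@t, R.T@np.array([u[0],u[1],1])
def onz(im,p,z):
    c,d=ray(im,p); return c+d*(z-c[2])/d[2]
def proj(im,P):
    return cv2.projectPoints(np.atleast_2d(P).astype(float),im["rvec"],im["tvec"],im["K"],None)[0][:,0]
def tri(a,p,b,q):
    c1,d1=ray(a,p);c2,d2=ray(b,q)
    s=np.linalg.lstsq(np.c_[d1,-d2],c2-c1,rcond=None)[0]
    return (c1+s[0]*d1+c2+s[1]*d2)/2, np.linalg.norm(c1+s[0]*d1-c2-s[1]*d2)
E
python3 - <<'E'
import pickle,cv2,numpy as np
from h import *
d=pickle.load(open("d0.pkl","rb"))
T=d["top"];S=d["scene"]
def masks(im,box):
    x0,y0,x1,y1=box; h=cv2.cvtColor(im["pixels"],cv2.COLOR_BGR2HSV)
    k=np.zeros(h.shape[:2],np.uint8);k[y0:y1,x0:x1]=255
    r=(cv2.inRange(h,(0,150,80),(8,255,255))|cv2.inRange(h,(172,150,80),(180,255,255)))&k
    g=cv2.inRange(h,(60,80,20),(95,255,255))&k
    return r,g
for n,im,box in(("top",T,(265,165,455,270)),("scene",S,(170,205,410,300))):
    r,g=masks(im,box)
    for m,l in((r,"red"),(g,"green")):
        c=max(cv2.findContours(m,cv2.RETR_EXTERNAL,cv2.CHAIN_APPROX_NONE)[0],key=cv2.contourArea)
        M=cv2.moments(c);print(n,l,cv2.contourArea(c),M["m10"]/M["m00"],M["m01"]/M["m00"],cv2.minAreaRect(c),cv2.approxPolyDP(c,3,True)[:,0].tolist())
a=cv2.resize(T["pixels"][165:270,265:455],None,fx=4,fy=4,interpolation=cv2.INTER_CUBIC)[:300*2]
cv2.imwrite("pics/crop_t.png",a)
b=cv2.resize(S["pixels"][205:330,170:410],None,fx=3.3,fy=3.3,interpolation=cv2.INTER_CUBIC)
cv2.imwrite("pics/crop_s.png",b)
E
```

```text
top red 195.0 357.7940170940171 226.5059829059829 ((358.0, 226.0), (22.0, 10.0), 0.0) [[347, 222], [348, 231], [369, 230], [367, 222]]
top green 11153.5 357.84082724406386 221.88912299577112 ((359.5011291503906, 222.47625732421875), (162.29226684570312, 73.01250457763672), 2.726310968399048) [[281, 184], [281, 255], [430, 261], [440, 191]]
scene red 493.5 283.7490712597095 245.2931442080378 ((283.82354736328125, 245.29409790039062), (18.432706832885742, 29.589345932006836), 75.96376037597656) [[296, 234], [269, 240], [272, 257], [298, 251]]
scene green 8393.0 283.31297906985975 255.85716271496085 ((290.05889892578125, 254.23532104492188), (44.626548767089844, 217.31190490722656), 75.96376037597656) [[397, 234], [357, 215], [317, 225], [315, 230], [305, 228], [244, 243], [234, 250], [228, 247], [183, 258], [180, 262], [192, 299], [203, 299], [398, 246]]
```

View pics/crop_t.png

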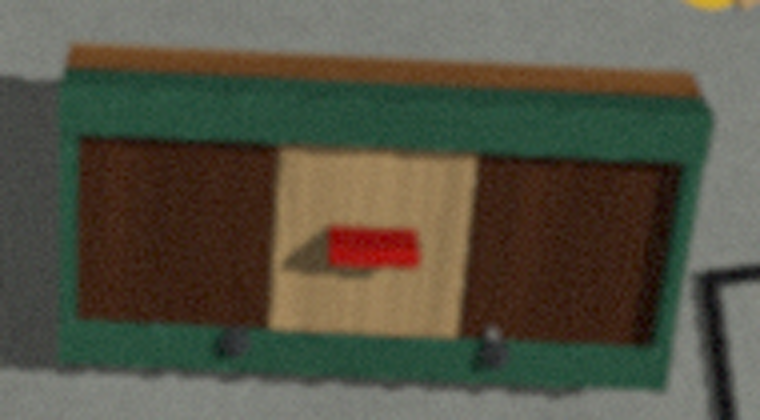

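View pics/crop_s.png

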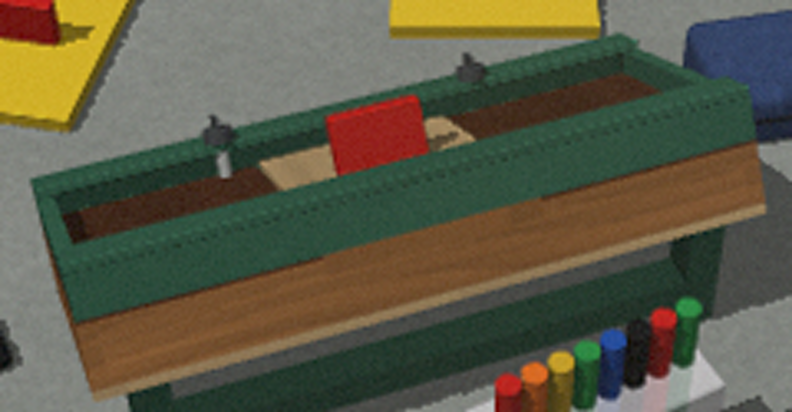

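The crops confirm it: the red handle on the pale board is in the chest (top crop (373,248), scene crop (378,135)), and the screws are at top crop (233,343) and (492,348). Now the chest pose.

```bash
python3 - <<'E'
import pickle
from h import *
from scipy.optimize import least_squares
d=pickle.load(open("d0.pkl","rb"));T=d["top"];S=d["scene"]
ct=lambda x,y:(265+(x+.5)/4-.5,165+(y+.5)/4-.5)
cs=lambda x,y:(170+(x+.5)/3.3-.5,205+(y+.5)/3.3-.5)
lo=[onz(T,ct(*p),.0846) for p in((80,320),(652,345))]
hi=[onz(T,ct(*p),.1496) for p in((80,137),(683,163))]
for a,b in(lo,hi): print(a,b,np.degrees(np.arctan2(*(b-a)[[0,1]]*[1,-1])),np.linalg.norm(b-a))
# thumb screws tops/heads in both views
L=tri(T,ct(233,340),S,cs(470,68));R=tri(T,ct(492,347),S,cs(218,133));print(L,R)
print("cam",ray(T,(320,240))[0],ray(S,(320,240))[0])
v=L[0]-R[0];print("screw yaw",np.degrees(np.arctan2(-v[0],v[1])),np.linalg.norm(v))
# handle: uphill top edge corners, top view & scene (near top corners)
# scene red corners: top edge (296,234),(269,240) ; bottom (272,257),(298,251)
yaw=np.arctan2(-v[0],v[1])
for z in(.125,.1226+.0156): print("handle",z,onz(T,(357.8,226.5),z))
E
```

```text
[0.50160107 0.12012589 0.0846    ] [ 0.48929029 -0.24140172  0.0846    ] -1.9502901682182414 0.3617371506259749
[0.61008476 0.11669386 0.1496    ] [ 0.59778744 -0.24488619  0.1496    ] -1.9478755465628481 0.3617891046791113
(array([0.48936462, 0.02217704, 0.08958369]), np.float64(0.0023633854576969506)) (array([ 0.4864431 , -0.14119457,  0.09039388]), np.float64(0.0033636913748962883))
cam [0.47626836 0.03252121 1.28345528] [ 1.26975855 -0.31209504  0.8553274 ]
screw yaw -1.0244929313293296 0.16339973609016908
handle 0.125 [ 0.54682404 -0.06138043  0.125     ]
handle 0.1382 [ 0.54602009 -0.06031047  0.1382    ]
```

```bash
cat >> h.py <<'E'
from scipy.spatial.transform import Rotation as Ro
from rig import get_state
def frame(yaw):
    Rz=Ro.from_euler('z',yaw).as_matrix()
    return Rz@np.array([.8660254,0,.5]),Rz@np.array([0,1.,0]),Rz@np.array([-.5,0,.8660254])
def plan(org,yaw,u,y,n):
    U,Y,N=frame(yaw);P=np.array([org[0],org[1],.098])+u*U+y*Y+n*N
    Rt=np.c_[np.cross(U,-N),U,-N]; s=get_state()
    w,x,yy,z=s["ee_rot"];Rc=Ro.from_quat([x,yy,z,w])
    print("lin",(P-s["position"]).round(4),"rot",(Ro.from_matrix(Rt)*Rc.inv()).as_rotvec().round(4))
E
python3 - <<'E'
from h import *
plan((.5606,-.0615),-.034,0,0,.11)
s=get_state();w,x,y,z=s["ee_rot"];print(Ro.from_quat([x,y,z,w]).as_matrix().round(3))
E
```

```text
lin [ 0.2699 -0.5836 -0.0373] rot [ 0.294  -0.4725 -1.1535]
[[-0.912  0.41  -0.001]
 [ 0.41   0.912 -0.001]
 [ 0.    -0.002 -1.   ]]
```

Call:
{"op": "send_rows", "data": {
  "increments": [
    {"gripper":-1,"linear":[0.02,-0.045,0.0],"delta_rot":[0.03,-0.05,-0.11]},
    {"gripper":-1,"linear":[0.04,-0.09,0.01],"delta_rot":[0.06,-0.1,-0.22]},
    {"gripper":-1,"linear":[0.06,-0.135,0.02],"delta_rot":[0.09,-0.14,-0.33]},
    {"gripper":-1,"linear":[0.08,-0.18,0.02],"delta_rot":[0.11,-0.18,-0.44]},
    {"gripper":-1,"linear":[0.1,-0.225,0.02],"delta_rot":[0.14,-0.23,-0.55]},
    {"gripper":-1,"linear":[0.125,-0.27,0.02],"delta_rot":[0.17,-0.27,-0.66]},
    {"gripper":-1,"linear":[0.145,-0.315,0.02],"delta_rot":[0.2,-0.315,-0.77]},
    {"gripper":-1,"linear":[0.165,-0.36,0.02],"delta_rot":[0.22,-0.36,-0.88]}
  ]
}}

```text
clock: 0.9
position: [0.4007, 0.1624, 0.2512]
ee_rot: [0.148, 0.6, 0.774, 0.14]
contact_force: [0.6, 0.7, 0.8]
width: 0.0855
gripper_force: 0.0
```

```bash
python3 - <<'E'
from h import *
plan((.5606,-.0615),-.034,0,0,.11)
s=get_state();print(s["position"],s["qpos"])
E
```

```text
lin [ 0.105  -0.222  -0.0579] rot [ 0.0722 -0.1112 -0.2687]
[0.40067224 0.16235675 0.2512088 ] [ 0.28715079 -0.16148133  2.00817015 -0.09580022  0.89349346  0.08095943]
```

Call:
{"op": "send_rows", "data": {
  "increments": [
    {"gripper":-1,"linear":[0.02,-0.045,-0.01],"delta_rot":[0.02,-0.03,-0.08]},
    {"gripper":-1,"linear":[0.04,-0.09,-0.02],"delta_rot":[0.04,-0.06,-0.15]},
    {"gripper":-1,"linear":[0.06,-0.135,-0.03],"delta_rot":[0.06,-0.09,-0.22]},
    {"gripper":-1,"linear":[0.085,-0.18,-0.04],"delta_rot":[0.072,-0.111,-0.269]},
    {"gripper":-1,"linear":[0.105,-0.222,-0.05],"delta_rot":[0.072,-0.111,-0.269]},
    {"gripper":-1,"linear":[0.105,-0.222,-0.058],"delta_rot":[0.072,-0.111,-0.269]},
    {"gripper":-1,"linear":[0.105,-0.222,-0.058],"delta_rot":[0.072,-0.111,-0.269]}
  ]
}}

```text
clock: 1.6
position: [0.5047, -0.0587, 0.1911]
ee_rot: [0.183, 0.695, 0.672, 0.178]
contact_force: [-0.3, 0.6, -0.0]
width: 0.0853
gripper_force: 0.0
```

```bash
python3 - <<'E'
from h import *
from rig import optics
import pickle
plan((.5606,-.0615),-.034,0,0,.11)
s=get_state();im=optics.get_image("wrist");pickle.dump((s,im),open("w1.pkl","wb"))
cv2.imwrite("pics/w1.png",im["pixels"]);print(s["qpos"],s["contact_force"],im["T_tool_cam"],im["K"])
E
```

```text
lin [ 0.0009 -0.001   0.0021] rot [-0.0014 -0.0067 -0.0004]
[-0.37437979 -0.02617408  2.10693205  0.30287198  0.59069073 -0.55247944] [-0.29772096  0.55776791 -0.00422515] [[ 7.39577348e-05 -9.47547768e-01 -3.19614176e-01  8.29229509e-02]
 [ 9.99999963e-01  1.53814673e-04 -2.24611496e-04 -7.82263964e-04]
 [ 2.61991472e-04 -3.19614148e-01  9.47547744e-01 -1.42679417e-01]
 [ 0.00000000e+00  0.00000000e+00  0.00000000e+00  1.00000000e+00]] [[389.21203792   0.         320.66539686]
 [  0.         389.21203792 238.69348424]
 [  0.           0.           1.        ]]
```

View pics/w1.png

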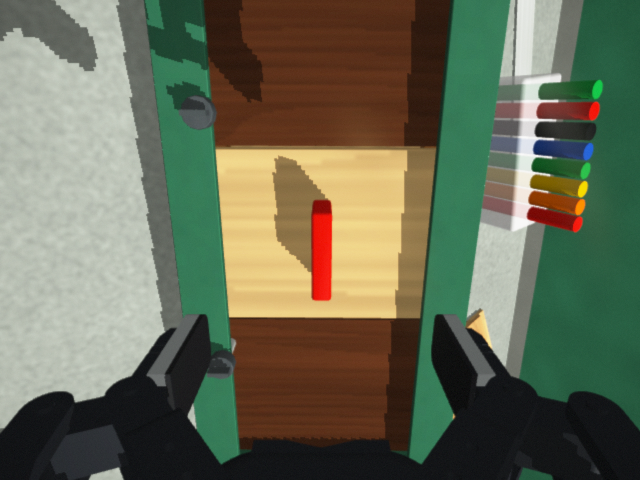

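The wrist view shows the red handle at (322,250), board edges at rows 148 and 318, and the lips' inner edges at left (215,148)-(240,440) and right (452,0)-(408,440). Now I'll cast these onto the chest planes.

```bash
python3 - <<'E'
from h import *
import pickle
s,im=pickle.load(open("w1.pkl","rb"))
w,x,y,z=s["ee_rot"];R=Ro.from_quat([x,y,z,w]).as_matrix();T=im["T_tool_cam"]
C=s["position"]+R@T[:3,3];U,Y,N=frame(-.034);O=np.array([.5606,-.0615,.098])
def on(p,n):
    d=R@T[:3,:3]@np.linalg.inv(im["K"])@np.array([p[0],p[1],1.]);q=C+d*(n-(C-O)@N)/(d@N)-O
    return np.round([q@U*1e3,q@Y*1e3],1)
h=cv2.cvtColor(im["pixels"],cv2.COLOR_BGR2HSV)
m=cv2.inRange(h,(0,200,80),(6,255,255));m[:,450:]=0
c=max(cv2.findContours(m,cv2.RETR_EXTERNAL,cv2.CHAIN_APPROX_NONE)[0],key=cv2.contourArea);print(cv2.boundingRect(c))
print(im["pixels"][195:225:2,322].tolist())
for p in((312,299),(331,299),(313,212),(331,212)):print("top",p,on(p,.038))
for p in((325,148),(325,318)):print("board",p,on(p,.002))
for p in((211,100),(239,440)):print("lo lip",p,on(p,.022))
for p in((447,50),(408,440)):print("hi lip",p,on(p,.022))
E
```

```text
(312, 200, 20, 100)
[[70, 115, 139], [71, 116, 139], [58, 91, 139], [9, 16, 131], [10, 15, 133], [9, 13, 132], [1, 6, 128], [6, 11, 131], [5, 11, 133], [9, 16, 173], [4, 17, 227], [7, 20, 240], [6, 18, 240], [4, 17, 240], [5, 19, 241]]
top (312, 299) [ -8.5 -26.9]
top (331, 299) [  3.1 -26.8]
top (313, 212) [-7.6 27.9]
top (331, 212) [ 2.6 27.9]
board (325, 148) [-0.7 59.9]
board (325, 318) [ -0.3 -60.8]
lo lip (211, 100) [-64.3  87.9]
lo lip (239, 440) [ -64.9 -153.7]
hi lip (447, 50) [ 64.1 113. ]
hi lip (408, 440) [  62.2 -152.8]
```

```bash
python3 - <<'E'
from h import *
plan((.5606,-.0615),-.034,-.002,0,.012)
E
```

```text
lin [ 0.0482 -0.0038 -0.0844] rot [-0.0009 -0.0057 -0.0029]
```

Call:
{"op": "send_rows", "data": {
  "increments": [
    {"gripper":-0.2,"linear":[0.005,-0.001,-0.008],"delta_rot":[0,-0.006,-0.003]},
    {"gripper":-0.2,"linear":[0.012,-0.001,-0.021],"delta_rot":[0,-0.006,-0.003]},
    {"gripper":-0.2,"linear":[0.02,-0.002,-0.035],"delta_rot":[0,-0.006,-0.003]},
    {"gripper":-0.2,"linear":[0.028,-0.003,-0.049],"delta_rot":[0,-0.006,-0.003]},
    {"gripper":-0.2,"linear":[0.036,-0.003,-0.063],"delta_rot":[0,-0.006,-0.003]},
    {"gripper":-0.2,"linear":[0.044,-0.004,-0.077],"delta_rot":[0,-0.006,-0.003]},
    {"gripper":-0.2,"linear":[0.048,-0.004,-0.084],"delta_rot":[0,-0.006,-0.003]},
    {"gripper":-0.2,"linear":[0.048,-0.004,-0.084],"delta_rot":[0,-0.006,-0.003]}
  ]
}}

```text
clock: 2.45
position: [0.5536, -0.0596, 0.1088]
ee_rot: [0.187, 0.693, 0.672, 0.181]
contact_force: [-0.1, 0.1, -0.2]
width: 0.0512
gripper_force: 0.0
```

```bash
python3 - <<'E'
from h import *
plan((.5606,-.0615),-.034,-.002,0,.010)
s=get_state();print(s["contact_force"],s["qpos"])
E
```

```text
lin [ 0.0003 -0.0016 -0.0031] rot [-0.0001  0.0027 -0.0036]
[-0.1332464   0.10704514 -0.20403992] [-0.33144609  0.16648158  2.16415259  0.46597692  0.33822806 -0.70514346]
```

Close on the handle.

Call:
{"op": "send_rows", "data": {
  "increments": [
    {"gripper":-0.2,"linear":[0.0005,-0.0015,-0.003],"delta_rot":[0,0.002,-0.003]},
    {"gripper":1,"linear":[0.0005,-0.0015,-0.003],"delta_rot":[0,0.002,-0.003]},
    {"gripper":1,"linear":[0.0005,-0.0015,-0.003],"delta_rot":[0,0.002,-0.003]},
    {"gripper":1,"linear":[0.0005,-0.0015,-0.003],"delta_rot":[0,0.002,-0.003]},
    {"gripper":1,"linear":[0.0005,-0.0015,-0.003],"delta_rot":[0,0.002,-0.003]},
    {"gripper":1,"linear":[0.0005,-0.0015,-0.003],"delta_rot":[0,0.002,-0.003]}
  ],
  "newtons": 40
}}

```text
clock: 3.05
position: [0.5542, -0.0631, 0.1068]
ee_rot: [0.187, 0.695, 0.67, 0.18]
contact_force: [-4.4, 0.1, 6.4]
width: 0.0113
gripper_force: 40.5
```

```bash
cat >> h.py <<'E'
def where():
    s=get_state();U,Y,N=frame(-.034);q=s["position"]-np.array([.5606,-.0615,.098]);f=s["contact_force"]
    print("u,y,n mm",np.round([q@U*1e3,q@Y*1e3,q@N*1e3],1),"F u,y,n",np.round([f@U,f@Y,f@N],1),"mom",s["moment"].round(2),"w",s["width"],s["gripper_force"],s["clock"])
E
python3 -c "
from h import *
where()"
```

```text
u,y,n mm [-1.1 -1.8 10.8] F u,y,n [-0.6 -0.   7.7] mom [ 0.06  0.5  -0.01] w 0.011253700288544576 40.53367853164673 3.05
```

Call:
{"op": "send_rows", "data": {
  "increments": [
    {"gripper":1,"linear":[-0.0015,0,0.0026],"delta_rot":[0,0,0]},
    {"gripper":1,"linear":[-0.003,0,0.0052],"delta_rot":[0,0,0]},
    {"gripper":1,"linear":[-0.0045,0,0.0078],"delta_rot":[0,0,0]},
    {"gripper":1,"linear":[-0.006,0,0.0104],"delta_rot":[0,0,0]},
    {"gripper":1,"linear":[-0.006,0,0.0104],"delta_rot":[0,0,0]},
    {"gripper":1,"linear":[-0.006,0,0.0104],"delta_rot":[0,0,0]}
  ]
}}

```text
clock: 3.65
position: [0.5483, -0.0631, 0.1167]
ee_rot: [0.187, 0.695, 0.67, 0.18]
contact_force: [0.5, 0.0, -3.6]
width: 0.0116
gripper_force: 39.2
```

```bash
python3 -c "
from h import *
where()"
```

```text
u,y,n mm [-1.2 -2.  22.3] F u,y,n [-1.3  0.1 -3.4] mom [-0.01  0.62  0.04] w 0.011635293995130512 39.24987494945526 3.65
```

Hatch hangs free, weight about 3.4 N. Feeling to the left (+y) first.

Call:
{"op": "send_rows", "data": {
  "increments": [
    {"gripper":1,"linear":[-0.0003,0.002,0.0005],"delta_rot":[0,0,0]},
    {"gripper":1,"linear":[-0.0001,0.006,0.0005],"delta_rot":[0,0,0]},
    {"gripper":1,"linear":[0.0,0.01,0.0005],"delta_rot":[0,0,0]},
    {"gripper":1,"linear":[0.0002,0.014,0.0005],"delta_rot":[0,0,0]},
    {"gripper":1,"linear":[0.0003,0.018,0.0005],"delta_rot":[0,0,0]},
    {"gripper":1,"linear":[0.0005,0.022,0.0005],"delta_rot":[0,0,0]},
    {"gripper":1,"linear":[0.0005,0.024,0.0005],"delta_rot":[0,0,0]}
  ]
}}

```text
clock: 4.35
position: [0.5489, -0.0385, 0.1172]
ee_rot: [0.187, 0.695, 0.671, 0.18]
contact_force: [0.4, -0.3, -3.0]
width: 0.0114
gripper_force: 39.2
```

```bash
python3 -c "
from h import *
where()"
```

```text
u,y,n mm [-1.2 22.6 22.8] F u,y,n [-1.2 -0.3 -2.8] mom [-0.    0.54  0.03] w 0.011449055747276513 39.196463227272034 4.35
```

24.6 mm of travel without resistance, so the left side is free. Going on.

Call:
{"op": "send_rows", "data": {
  "increments": [
    {"gripper":1,"linear":[0.0003,0.01,0],"delta_rot":[0,0,0]},
    {"gripper":1,"linear":[0.0007,0.02,0],"delta_rot":[0,0,0]},
    {"gripper":1,"linear":[0.001,0.03,0],"delta_rot":[0,0,0]},
    {"gripper":1,"linear":[0.0014,0.04,0],"delta_rot":[0,0,0]},
    {"gripper":1,"linear":[0.0017,0.05,0],"delta_rot":[0,0,0]},
    {"gripper":1,"linear":[0.0021,0.06,0],"delta_rot":[0,0,0]},
    {"gripper":1,"linear":[0.0024,0.07,0],"delta_rot":[0,0,0]},
    {"gripper":1,"linear":[0.0029,0.085,0],"delta_rot":[0,0,0]}
  ]
}}

```text
clock: 5.15
position: [0.5518, 0.0462, 0.1172]
ee_rot: [0.187, 0.695, 0.67, 0.18]
contact_force: [0.4, 0.0, -3.1]
width: 0.0114
gripper_force: 39.2
```

```bash
python3 -c "
from h import *
where()"
```

```text
u,y,n mm [ -1.2 107.3  22.9] F u,y,n [-1.2  0.  -2.9] mom [ 0.06  0.47 -0.01] w 0.011390531656812027 39.213464856147766 5.15
```

Call:
{"op": "send_rows", "data": {
  "increments": [
    {"gripper":1,"linear":[0.0002,0.005,0],"delta_rot":[0,0,0]},
    {"gripper":1,"linear":[0.0003,0.009,0],"delta_rot":[0,0,0]},
    {"gripper":1,"linear":[0.0004,0.012,0],"delta_rot":[0,0,0]},
    {"gripper":1,"linear":[0.0005,0.014,0],"delta_rot":[0,0,0]},
    {"gripper":1,"linear":[0.0005,0.0155,0],"delta_rot":[0,0,0]},
    {"gripper":1,"linear":[0.0005,0.0155,0],"delta_rot":[0,0,0]}
  ]
}}

```text
clock: 5.75
position: [0.5523, 0.0613, 0.1172]
ee_rot: [0.187, 0.695, 0.67, 0.18]
contact_force: [-0.2, -0.1, -3.2]
width: 0.0112
gripper_force: 39.2
```

```bash
python3 -c "
from h import *
where()"
```

```text
u,y,n mm [ -1.2 122.5  22.9] F u,y,n [-1.8 -0.1 -2.7] mom [0.04 0.52 0.04] w 0.01116709999745445 39.22780215740204 5.75
```

Call:
{"op": "send_rows", "data": {
  "increments": [
    {"gripper":1,"linear":[0,0.001,0],"delta_rot":[0,0,0]},
    {"gripper":1,"linear":[0,0.002,0],"delta_rot":[0,0,0]},
    {"gripper":1,"linear":[0,0.002,0],"delta_rot":[0,0,0]},
    {"gripper":1,"linear":[0.0005,0.0015,-0.001],"delta_rot":[0,0,0]},
    {"gripper":1,"linear":[0.001,0.001,-0.0017],"delta_rot":[0,0,0]},
    {"gripper":1,"linear":[0.001,0.001,-0.0017],"delta_rot":[0,0,0]}
  ]
}}

```text
clock: 6.35
position: [0.5534, 0.0617, 0.1156]
ee_rot: [0.188, 0.695, 0.67, 0.18]
contact_force: [-0.5, -6.7, -0.7]
width: 0.011
gripper_force: 39.5
```

```bash
python3 -c "
from h import *
where()"
```

```text
u,y,n mm [ -1.1 122.9  20.9] F u,y,n [-0.6 -6.7 -0.5] mom [-0.81  0.55 -0.56] w 0.010955779014473001 39.54484462738037 6.35
```

The end stop is felt (6.7 N) and the deck carries the weight. Releasing and retreating along the normal.

Call:
{"op": "send_rows", "data": {
  "increments": [
    {"gripper":1,"linear":[0,-0.0005,0],"delta_rot":[0,0,0]},
    {"gripper":-0.3,"linear":[0,-0.0005,0],"delta_rot":[0,0,0]},
    {"gripper":-0.3,"linear":[0,-0.0005,0],"delta_rot":[0,0,0]},
    {"gripper":-0.3,"linear":[0,-0.0005,0],"delta_rot":[0,0,0]},
    {"gripper":-0.3,"linear":[0,-0.0005,0],"delta_rot":[0,0,0]},
    {"gripper":-0.3,"linear":[0,-0.0005,0],"delta_rot":[0,0,0]}
  ]
}}

```text
clock: 6.95
position: [0.5536, 0.0621, 0.1158]
ee_rot: [0.187, 0.695, 0.67, 0.18]
contact_force: [0.6, 0.3, -1.0]
width: 0.0556
gripper_force: 0.0
```

```bash
python3 -c "
from h import *
where()"
```

```text
u,y,n mm [ -0.9 123.3  21. ] F u,y,n [ 0.   0.3 -1.2] mom [-0.01  0.27 -0.02] w 0.05563859681869884 0.0 6.95
```

Call:
{"op": "send_rows", "data": {
  "increments": [
    {"gripper":-0.3,"linear":[-0.005,0,0.009],"delta_rot":[0,0,0]},
    {"gripper":-0.3,"linear":[-0.012,0,0.021],"delta_rot":[0,0,0]},
    {"gripper":-0.3,"linear":[-0.022,0,0.038],"delta_rot":[0,0,0]},
    {"gripper":-0.3,"linear":[-0.032,0,0.055],"delta_rot":[0,0,0]},
    {"gripper":-0.3,"linear":[-0.042,0,0.073],"delta_rot":[0,0,0]},
    {"gripper":-0.3,"linear":[-0.052,0,0.09],"delta_rot":[0,0,0]},
    {"gripper":-0.3,"linear":[-0.06,0,0.104],"delta_rot":[0,0,0]},
    {"gripper":-0.3,"linear":[-0.06,0,0.104],"delta_rot":[0,0,0]}
  ]
}}

```text
clock: 7.75
position: [0.4936, 0.062, 0.2225]
ee_rot: [0.189, 0.694, 0.67, 0.182]
contact_force: [0.4, -0.8, -0.2]
width: 0.0558
gripper_force: 0.0
```

```bash
python3 - <<'E'
from h import *
from rig import optics
where();s=get_state();im=optics.get_image("wrist");cv2.imwrite("pics/w2.png",im["pixels"])
w,x,y,z=s["ee_rot"];R=Ro.from_quat([x,y,z,w]).as_matrix();T=im["T_tool_cam"]
C=s["position"]+R@T[:3,3];U,Y,N=frame(-.034);O=np.array([.5606,-.0615,.098])
h=cv2.cvtColor(im["pixels"],cv2.COLOR_BGR2HSV)
m=cv2.inRange(h,(0,200,150),(6,255,255));m[:,450:]=0
c=max(cv2.findContours(m,cv2.RETR_EXTERNAL,cv2.CHAIN_APPROX_NONE)[0],key=cv2.contourArea);r=cv2.minAreaRect(c);print(r)
d=R@T[:3,:3]@np.linalg.inv(im["K"])@np.array([*r[0],1.]);q=C+d*(.048-(C-O)@N)/(d@N)-O
print("handle top u,y",q@U,q@Y)
E
```

```text
u,y,n mm [  0.7 121.2 143.4] F u,y,n [ 0.3 -0.8 -0.4] mom [0.04 0.26 0.04] w 0.05579531261241672 0.0 7.75
((316.5, 235.5), (79.0, 17.0), 90.0)
handle top u,y -0.0021269881928945083 0.12584024111266737
```

View pics/w2.png

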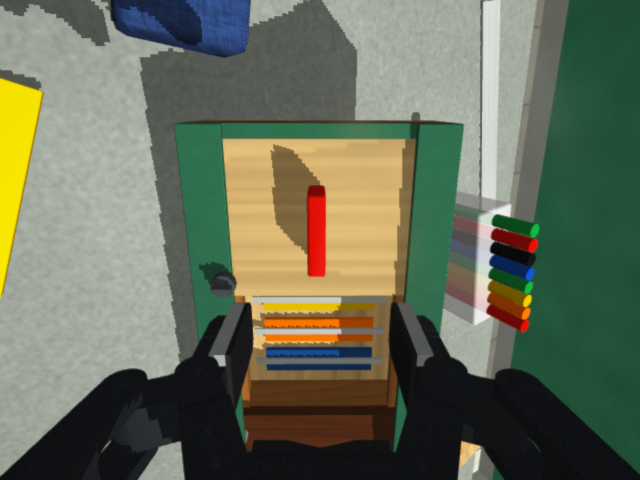

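The hatch (handle at (316,230)) lies square against the left end stop at row 138. Its measured y is about 125 mm, and the compartment at (325,330) is open. The gripper is clear, so I'm handing in.

```bash
python3 -c "
from rig import sign_off
print(sign_off())"
```

```text
the job is handed in; nothing more can be done
None
```

The chest is open and the job handed in: the left (+y) side was free, and the hatch lies flat on the left deck against its end stop, released, about 125 mm from the middle.

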